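# Stack the spacer, washer and bushing on the bending jig's post

### The job

Set up the bar-bending jig: thread the white spacer onto its chrome post first, then the steel washer, then the brass bushing with its flange down, pushing each one down over the post's spring leaves until it sits flat and fully home on the one below. Bed the stack with a firm push of about 20 N on the bushing for half a second; feel your way and force nothing: never press with more than 35 N. Then let go of the finished stack and leave everything else on the counter where it is.

Things in the scene. Friction and masses are not known exactly. Their poses are not given: they have to be found in the camera images.
- clamp (a point): Post of the jig: point on its axis (z, up) at the top of the fixed clamp ring, 20 mm over the counter. The chrome post is clamped at a height that differs each time and is not measured: its seat (flat shoulder, 36 mm wide) is 10 to 22 mm above this point. From the seat rises the 14 mm thick post; its round nose ends 75 mm over the seat.
- jig: Bar-bending jig, screwed down: dark steel plate 170 (x) by 200 (y) by 12 mm, dial, post in the middle, fence along +x (32 mm high), lever arm towards -2.6 rad with a roller (43 mm high, 74 mm off the post). Origin: underside, below the post. Four spring leaves stand 2.5 mm out of the post 49 to 62 mm over its seat and rub on every part; none falls past them by itself. Never press with over 35 N.
- spacer_mid (a point): White plastic spacer, a plain tube 32 mm outside, 18 mm bore, 20 mm tall, about 30 g, standing on end on the dark mat. It needs some 5 to 9 N to pass the post's leaves, as does the washer; below them it drops freely. This point is its centre, half-way up; z is its axis.
- washer_mid (a point): Bright steel washer, 40 mm outside, 18 mm bore, 6 mm thick, about 45 g, lying flat on the mat. This point is its centre, half-way up (3 mm over its underside); z is its axis.
- bushing_mid (a point): Brass flanged bushing, 26 mm tall, 16 mm bore, 140 g, standing on its flange (40 mm across, 4 mm thick); the body above it is 32 mm across. Getting it onto the post's leaves takes about 8 to 14 N, then some 3 to 6 N (friction, either way) all the way down; fully home, the leaves spring out over its top end. This point is its centre, half-way up (13 mm over its underside); z is its axis.
- mat: Dark forming mat, 220 mm (x) by 310 mm (y), 3 mm thick, fixed to the counter. Origin: centre of its underside.
- roller_mid (a point): Bystander on the mat: dark steel roller, 44 mm outside, 18 mm tall. Centre.
- gasket_mid (a point): Bystander on the mat: red rubber ring, 30 mm outside, 5 mm thick. Centre.
- canister_mid (a point): Bystander: screw-top amber glass canister of rivet posts, 72 mm across, 100 mm tall. Point 50 mm up its axis.
- gutter_mid (a point): Bystander: sky-blue curved plastic finger gutter, 90 by 37 mm, 19 mm high, lying hollow side down. Point at its middle.
- iron_mid (a point): Bystander: stainless bending iron with black grip, 245 mm long, lying flat, 20 mm high. Point where the shank enters the grip; x runs along the shank.
- dowel_mid (a point): Bystander: walnut forming dowel, 34 mm across, 121 mm tall with a rounded top, standing upright. Point half-way up.
Mind the look-alikes: they are no part of the job. Of the things like the part that bears washer_mid, leave any that is blue, green or pink; of the rest the smaller one is meant.

How it is judged:
By the outcome, as a careful person would: the job done as asked, in the order asked, and still so for the second after the job is handed in, with the robot touching nothing.
It also fails if it takes over 72 s, if anything falls off the work surface, if the arm or the gripper's body presses on something with over 40 N, if the wrist force passes 120 N, or if a joint passes its speed limit or range.

### The arm

A 7-joint arm with a two-finger parallel gripper is mounted at the origin on the work surface. World frame = base frame: x ahead of the robot, y to its left, z up, the work surface at z = 0. Lengths are in m, angles in rad, forces in N, time in s.
With the tool pointing down it reaches from about 0.425 to 0.875 m from the base axis. Payload 8.4 kg.
Tool frame: the origin (TCP) lies where the fingers leave the gripper's body, on its centre line; the fingertips stand ahead of it and the grasp point (between the pads) lies 51 mm ahead of it (bot.tips_ahead is the z of the fingertips in the tool frame, in m); z points along the fingers, y is the line along which they close (so a half turn about z gives the same grasp; the last joint's range is limited). The gripper opens to 87 mm and grips with 3 to 60 N. Pads are 19 mm wide; open, the fingers measure 117 mm over their backs; the gripper's body (75 mm by 190 mm) begins 51 mm behind the grasp point.
Start: joints at [-1.342, 0.333, 0.04, 1.465, -0.013, 1.343, -0.059], TCP at [0.209, 0.615, 0.292] pointing down, gripper open.
Joint ranges: [-2.58, 2.58], [-0.38, 2.09], [-1.3, 1.39], [0.25, 2.4], [-1.5, 4.64], [0.08, 2.09], [-2.65, 2.65]. Speed limits (rad/s): [2.22, 2.22, 2.79, 2.79, 3.14, 3.14, 3.14].

### API

Orientations are given as [roll, pitch, yaw] about the fixed x, y, z axes, in that order (R = Rz(yaw) Ry(pitch) Rx(roll)).
In Python, from station import sense, capture, camera_info, ticket, bot gives the robot as it stands.
- The arm moves only by the tool send_rows, never from a script. Its argument "moves" is a list of rows, each a list of 7 numbers: the turn, a rotation vector about the tool's x, y, z in degrees, then the shift along the tool's x, y, z in m, then the closure, from -1 (fully open) to 1 (shut). A call has exactly 8 rows; each row shifts and turns the commanded pose from where the row before left it, along the tool's axes as they then stand; what a row does not reach is not made up. A row lasts 1/10 s, in which the tool goes at most 50 mm and 8.59 degrees, less where a joint would pass 70% of its speed; a pose out of reach is approached as far as the arm can. A call is refused whole if a number of a shift passes 0.05 or a number of a turn 8.59, either way. A call with a gripper value outside its range is refused whole. The fingers move at their own pace and stop on an object; the grip force is fixed at half the most. Time passes only in rows, so rows that do not move let the fingers close, or fill a call up. It gives the time, the measured TCP pose, the force, the opening and the grip force at its end, in the units of the state.
- sense(): the state, without advancing time (a new reading comes with each control period).
- capture(name): name is "scene" or "top"; returns (picture, depth): 400x640x3 uint8, red, green, blue; 400x640 float32, m along the optical axis (not along the pixel's ray), 0 where there is no reading.
- camera_info(name): a dict with "fx", "fy", "cx", "cy" (pixels), "extrinsics" (4x4, takes a point from camera to world coordinates). Camera axes: x right, y down, z forward; pixel columns grow to the right and rows downward; lengths in m; the calibration is good to about 2 mm. A picture is of the moment at which its call begins. camera_info takes no time and is no camera call.
- ticket.finish_job(): hands the job in; it is judged then, once.
The state is a dict: "clock": time; "qpos": joint angles; "dq": joint speeds; "effort": joint torques, N m; "tool_pos": TCP position; "ee_rot": TCP orientation; "ft_force": force on the tool from outside, world axes, zero at the start; "moment": the same for the moment, N m; "grip_width": finger opening in m; "grasp_force": force on a finger pad.
Only numpy, scipy, OpenCV 4.12 (cv2) and the standard library are available. Lean on these libraries where they do the work, as an engineer would, in place of code of your own. Each camera call takes 0.05 s, during which the arm holds its last target. There are 200 camera calls.

## Working session

There is one attempt and no reset: what is moved stays moved. The work goes in short steps, Python scripts to look and compute and a tool call to move; the robot and the scene stay as the last step left them, time stands still between calls to the robot, and variables do not carry over. Pictures are saved under pics/ and viewed, at most 10 in all, crops included, and the job is handed in when it is done.

Besides the shell and the picture viewer there is one more tool, called after "Emit:" as name(argument=value, ...), one argument or row to a line, values as JSON. send_rows: Moves the arm, as the interface text tells. Its arguments: {"type":"object","properties":{"moves":{"type":"array","items":{"type":"array","items":{"type":"number"}}}},"required":["moves"]}

```bash
mkdir -p pics; ls; python3 - <<'E'
from station import sense,capture,camera_info,bot
import cv2,numpy as np
for n in("scene","top"):
    p,d=capture(n); cv2.imwrite(f"pics/{n}0.png",p[:,:,::-1]); np.save(f"pics/{n}0.npy",d)
    c=camera_info(n); print(n,c["fx"],c["fy"],c["cx"],c["cy"],np.round(c["extrinsics"],4).tolist())
s=sense();print({k:np.round(v,3).tolist() for k,v in s.items()});print(bot.tips_ahead)
E
```

```text
pics
scene 431.4798326888905 431.4798326888905 326.81552218732514 201.81440974023351 [[-0.3959, 0.5816, -0.7106, 1.4088], [0.9181, 0.2658, -0.294, 0.301], [0.0178, -0.7688, -0.6392, 0.788], [0.0, 0.0, 0.0, 1.0]]
top 455.9656994450247 455.9656994450247 315.7789333759061 203.26171966715017 [[-0.0063, -0.9935, 0.1139, 0.423], [-1.0, 0.0054, -0.0082, -0.0598], [0.0076, -0.114, -0.9935, 1.3178], [0.0, 0.0, 0.0, 1.0]]
{'clock': 0.1, 'qpos': [-1.342, 0.334, 0.04, 1.466, -0.013, 1.343, -0.059], 'dq': [-0.0, -0.002, -0.0, -0.002, 0.002, -0.001, 0.002], 'effort': [0.004, -65.781, 1.34, -40.47, -0.06, 0.041, 0.0], 'tool_pos': [0.209, 0.615, 0.291], 'ee_rot': [-3.14, 0.0, 2.814], 'ft_force': [0.062, 0.348, 0.511], 'moment': [0.024, 0.027, -0.01], 'grasp_force': 0.0, 'grip_width': 0.087}
0.0697
```

View pics/scene0.png

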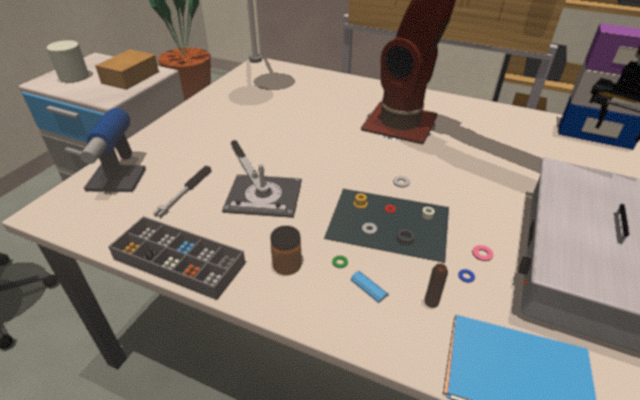

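View pics/top0.png

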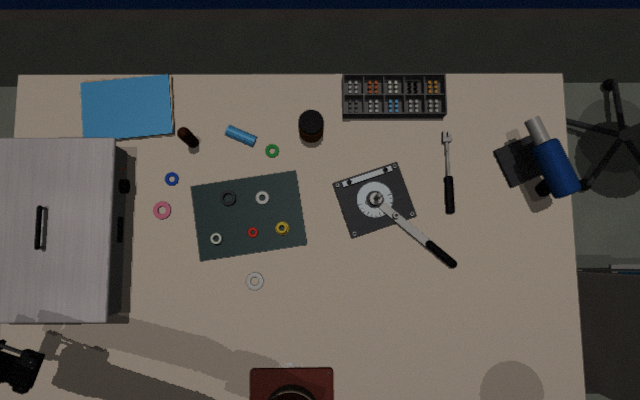

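The scene picture shows the mat with the parts on it, and the jig left of it at (262,190). The top picture gives these positions:
- **Washer candidates:** bright ring on the mat (262,197), grey ring on the counter (255,281), blue (172,179), pink (162,210), green (272,151), and the red gasket (253,232).
- **Spacer:** white at (216,239). The dark roller is at (228,199).
- **Bushing:** brass at (283,228).
- **Post:** (377,198).

My choice for the washer is (262,197), the smaller uncoloured ring. I'll check it in a close crop.

```bash
cat > h.py <<'E'
import cv2,numpy as np
from station import sense,capture,camera_info
def ray(n,u,v,z):
    c=camera_info(n);E=np.array(c["extrinsics"])
    d=E[:3,:3]@np.array([(u-c["cx"])/c["fx"],(v-c["cy"])/c["fy"],1.]);o=E[:3,3]
    return o+d*(z-o[2])/d[2]
def proj(n,p):
    c=camera_info(n);E=np.array(c["extrinsics"]);q=E[:3,:3].T@(np.array(p)-E[:3,3])
    return np.array([c["fx"]*q[0]/q[2]+c["cx"],c["fy"]*q[1]/q[2]+c["cy"]])
E
python3 - <<'E'
from h import *
t=cv2.imread("pics/top0.png");s=cv2.imread("pics/scene0.png")
a=cv2.resize(t[170:295,190:315],(500,500),interpolation=cv2.INTER_CUBIC)
b=cv2.resize(t[160:235,340:415],(300,300),interpolation=cv2.INTER_CUBIC)
c=cv2.resize(s[160:220,230:290],(300,300),interpolation=cv2.INTER_CUBIC)
o=np.zeros((600,800,3),np.uint8);o[:500,:500]=a;o[:300,500:]=b;o[300:600,500:]=c
cv2.imwrite("pics/crop1.png",o)
hsv=cv2.cvtColor(t,cv2.COLOR_BGR2HSV);g=t.mean(2)
def blob(n,box,m,z):
    u0,v0,u1,v1=box;k=m[v0:v1,u0:u1].astype(np.uint8)
    cs,_=cv2.findContours(k,cv2.RETR_EXTERNAL,cv2.CHAIN_APPROX_NONE)
    c=max(cs,key=cv2.contourArea);(u,v),r=cv2.minEnclosingCircle(c);M=cv2.moments(c)
    uu,vv=M['m10']/M['m00']+u0,M['m01']/M['m00']+v0
    print(n,round(uu,2),round(vv,2),"area",cv2.contourArea(c),"eqd px",2*np.sqrt(cv2.contourArea(c)/np.pi)+1,np.round(ray("top",uu,vv,z),4))
blob("washer",(248,185,276,211),g>100,.009)
blob("ring2",(240,268,270,296),(g>0)&(abs(g-np.median(g[268:296,240:270]))>12),.003)
blob("spacer",(204,227,228,251),g>100,.023)
blob("bush",(270,216,297,241),(hsv[...,1]>110)&(g>60),.02)
for v in(190,194,197,200,204):print(t[v,250:275].mean(1).astype(int))
print('r2')
for v in(274,278,281,284):print(t[v,243:268].mean(1).astype(int))
E
```

```text
washer 261.69 197.33 area 109.0 eqd px 12.780624362746345 [0.5912 0.0856 0.009 ]
ring2 259.92 277.64 area 11.0 eqd px 4.742410318509555 [0.3615 0.0896 0.003 ]
spacer 215.42 238.07 area 71.5 eqd px 10.541311620975605 [0.4739 0.214  0.023 ]
bush 281.68 226.98 area 106.5 eqd px 12.64474179680661 [0.5044 0.0269 0.02  ]
[49 46 48 46 44 50 48 50 51 50 54 60 64 55 51 47 49 47 47 49 46 51 52 47
 50]
[ 48  45  43  49  45  48  93 124 133 134 121  96  81 108 124 133 135 110
  67  51  48  50  49  49  50]
[ 47  49  46  49  49  82 116 132 116  64  48  48  49  48  50 101 126 133
 107  66  46  48  48  47  52]
[ 51  45  46  47  44  63 105 126 133 126  93  77  75  90 119 132 134 129
  66  39  51  48  46  50  53]
[47 48 54 48 47 48 45 50 47 47 44 57 55 42 33 42 50 46 47 50 49 47 52 49
 51]
r2
[124 124 127 122 126 109  99 118 131 133 133 129 129 129 134 133 115  92
 108 118 125 125 126 124 125]
[126 123 121 117 123 124 128 120  87 111 125 127 124 123 122 120 126 129
 129 106 108 125 125 124 122]
[126 126 104 118 127 132 130  96 112 125 123 127 121 126 127 105 122 131
 132 134  95 111 127 127 126]
[125 122 126 116 116 124 129 125  97 108 115 112 117 115 107 121 130 128
 130 103 118 127 125 124 123]
```

View pics/crop1.png

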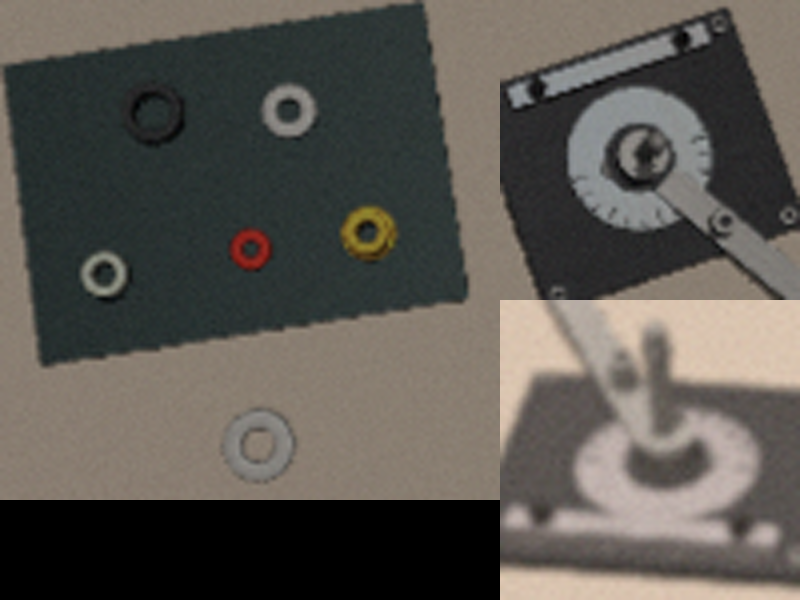

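The crop confirms the washer is the mat ring at top (262,197), about 13 px across, against about 18 px for the grey ring on the counter. The dial centre is near (375,199.5) and the lever points down and to the right. Next I'll measure the post and the other parts in both views.

```bash
cat >> h.py <<'E'
def blob(n,img,box,f,which=0):
    u0,v0,u1,v1=box;k=f(img[v0:v1,u0:u1].astype(int)).astype(np.uint8)
    cs,_=cv2.findContours(k,cv2.RETR_EXTERNAL,cv2.CHAIN_APPROX_NONE)
    c=max(cs,key=cv2.contourArea);h=cv2.convexHull(c);M=cv2.moments(h)
    x,y,w,hh=cv2.boundingRect(c)
    return np.array([M['m10']/M['m00']+u0,M['m01']/M['m00']+v0]),(x+u0,y+v0,w,hh)
def tri(ut,us):
    A=[]
    L=[]
    for n,p in(("top",ut),("scene",us)):
        E=np.array(camera_info(n)["extrinsics"]);a=ray(n,*p,0.);o=E[:3,3];d=(a-o)/np.linalg.norm(a-o);L.append((o,d))
    P=[np.eye(3)-np.outer(d,d) for o,d in L]
    x=np.linalg.solve(sum(P),sum(p@o for p,(o,d) in zip(P,L)))
    return x,np.linalg.norm(P[0]@(x-L[0][0]))
E
python3 - <<'E'
from h import *
t=cv2.imread("pics/top0.png");s=cv2.imread("pics/scene0.png")
br=lambda a:a.mean(2)>85
brs=lambda a:a.mean(2)>115
ye=lambda a:(a[...,2]-a[...,0]>50)
for n,bt,bs,f,fs,z in(("washer",(248,185,276,211),(356,216,384,240),br,brs,.009),("spacer",(204,227,228,251),(416,202,444,224),br,brs,.023),("bush",(270,216,297,241),(350,190,374,212),ye,ye,.02)):
    a,ba=blob("top",t,bt,f);b,bb=blob("scene",s,bs,fs);x,e=tri(a,b)
    print(n,a.round(2),ba,b.round(2),bb,"tri",x.round(4),e.round(4),"planes",ray("top",*a,z).round(4),ray("scene",*b,z).round(4))
d,bd=blob("top",t,(352,175,398,222),lambda a:a.mean(2)>100);print("dial",d,bd,ray("top",*d,.0135))
D=np.load("pics/top0.npy")
def pt(u,v):
    c=camera_info("top");E=np.array(c["extrinsics"]);z=D[v,u];return (E[:3,:3]@[(u-c["cx"])/c["fx"]*z,(v-c["cy"])/c["fy"]*z,z]+E[:3,3]).round(3)
for q in((355,195),(366,210),(390,209),(405,222),(420,234),(445,256),(345,180)):print(q,pt(*q))
W=np.array([[pt(u,v)[2] for u in range(366,388)] for v in range(188,210)]);print((W*1000).astype(int))
S=np.load("pics/scene0.npy")
for r in range(158,200,2):print(r,s[r,252:274].mean(1).astype(int))
E
```

```text
washer [261.79 197.07] (256, 191, 13, 13) [369.15 227.82] (362, 223, 15, 11) tri [0.5922 0.0859 0.0062] 0.0002 planes [0.5919 0.0853 0.009 ] [0.595  0.0869 0.009 ]
spacer [215.24 237.98] (210, 233, 11, 11) [427.96 210.49] (422, 206, 13, 10) tri [0.4744 0.2146 0.0204] 0.0004 planes [0.4742 0.2145 0.023 ] [0.4778 0.2145 0.023 ]
bush [281.65 227.79] (275, 222, 14, 13) [360.24 200.42] (353, 193, 15, 15) tri [0.5024 0.0277 0.013 ] 0.0003 planes [0.5021 0.027  0.02  ] [0.5106 0.0305 0.02  ]
dial [376.33959096 200.54441392] (357, 182, 41, 36) [ 0.57950439 -0.24535196  0.0135    ]
(355, 195) [ 0.596 -0.184  0.016]
(366, 210) [ 0.552 -0.215  0.012]
(390, 209) [ 0.554 -0.283  0.02 ]
(405, 222) [ 0.516 -0.325  0.022]
(420, 234) [ 0.482 -0.366  0.022]
(445, 256) [ 0.419 -0.434  0.025]
(345, 180) [ 0.64  -0.156  0.015]
[[  14   15   15   14   12   16   15   14   11   19   13   14   14   14
    12   12   16    7   11   14   12   17]
 [  12   12   15   18   12   11   15   12   17   13   14   14   15   15
    16   17   12   18   11   21    7   13]
 [  18   14   15   12   11    9   16   13   16    6 
[... 3543 characters left out ...]
9 135 153 170 168
 165 172 171 163]
186 [168 170 162 152 159 165 168 156 131 112 106 107 125 156 166 172 167 168
 168 177 178 178]
188 [182 175 173 157 132 139 151 160 156 158 161 158 158 165 155 140 109  97
 119 148 167 179]
190 [179 175 160 129  96  82  89 107 118 128 126 126 113 103  96  76  68  63
  85 115 148 168]
192 [180 173 151 113  86  75  69  76  74  77  81  84  79  72  71  67  72  74
  85 100 132 159]
194 [179 175 162 130  92  85  78  76  75  73  76  75  73  79  71  81  73  82
 104 130 153 174]
196 [182 178 182 168 146 121  97  95  83  80  75  76  80  82  93 106 117 142
 168 179 179 179]
198 [184 181 184 185 180 173 172 165 160 149 152 149 153 158 170 175 175 180
 184 178 184 178]
```

Emit:
send_rows(
  moves=[
    [0,0,8.5,0,0,0,-0.3],
    [0,0,8.5,0,0,0,-0.3],
    [0,0,8.5,0,0,0,-0.3],
    [0,0,8.5,0,0,0,-0.3],
    [0,0,8.5,0,0,0,-0.3],
    [0,0,8.5,0,0,0,-0.3],
    [0,0,8.5,0,0,0,-0.3],
    [0,0,8.5,0,0,0,-0.3],
  ],
)

```text
clock: 0.9
tool_pos: [0.2092, 0.6152, 0.2917]
ee_rot: [-3.141, 0.001, 1.621]
ft_force: [-0.2, 0.1, 0.2]
grip_width: 0.0564
grasp_force: 0.0
```

Emit:
send_rows(
  moves=[
    [0,0,2.9,-0.03,0.02,0,-0.3],
    [0,0,0,-0.05,0.033,0,-0.3],
    [0,0,0,-0.05,0.033,0,-0.3],
    [0,0,0,-0.05,0.033,0,-0.3],
    [0,0,0,-0.05,0.033,0,-0.3],
    [0,0,0,-0.05,0.033,0,-0.3],
    [0,0,0,-0.05,0.033,0,-0.3],
    [0,0,0,-0.05,0.033,0,-0.3],
  ],
)

```text
clock: 1.7
tool_pos: [0.426, 0.2935, 0.2921]
ee_rot: [-3.141, -0.0, 1.576]
ft_force: [0.8, 0.5, 0.1]
grip_width: 0.0566
grasp_force: 0.0
```

Emit:
send_rows(
  moves=[
    [0,0,0,-0.02,0.014,0.02,-0.3],
    [0,0,0,0,0,0.04,-0.3],
    [0,0,0,0,0,0.04,-0.3],
    [0,0,0,0,0,0.04,-0.3],
    [0,0,0,0,0,0.02,-0.3],
    [0,0,0,0,0,0.01,-0.3],
    [0,0,0,0,0,0,-0.3],
    [0,0,0,0,0,0,-0.3],
  ],
)

```text
clock: 2.5
tool_pos: [0.44, 0.2759, 0.1232]
ee_rot: [3.141, -0.001, 1.576]
ft_force: [0.6, -0.4, 0.4]
grip_width: 0.0567
grasp_force: 0.0
```

```bash
python3 - <<'E'
from h import *
D=np.load("pics/top0.npy");c=camera_info("top");E=np.array(c["extrinsics"])
v,u=np.mgrid[180:215,360:395];z=D[v,u]
X=np.stack([(u-c["cx"])/c["fx"]*z,(v-c["cy"])/c["fy"]*z,z],-1)@E[:3,:3].T+E[:3,3]
H=X[...,2];k=(H>.030)&(H<.047);print("seat z",np.median(H[k]),"sd",H[k].std()/k.sum()**.5)
uv=np.stack([u,v],-1)
# seat: pixels at seat height or post occluding
m=(((H>.030)&(H<.125))).astype(np.uint8);seat=(k).astype(np.uint8)
cs,_=cv2.findContours(seat,cv2.RETR_EXTERNAL,cv2.CHAIN_APPROX_NONE);q=max(cs,key=cv2.contourArea)[:,0]
P=np.array([ray("top",a+360,b+180,.0387) for a,b in q])[:,:2]
from scipy.optimize import least_squares
r=least_squares(lambda p:np.hypot(*(P-p).T)-.0175,[.58,-.245],loss='soft_l1',f_scale=.001);print("seat ctr",r.x,"res",np.abs(r.fun).mean())
t=(H>.104)&(H<.125);print("top",X[t].mean(0),t.sum(), X[t].max(0),X[t].min(0))
s=sense();print(s["tool_pos"],s["ee_rot"],s["ft_force"])
E
```

```text
seat z 0.038769502742678874 sd 0.0002901714509022046
seat ctr [ 0.58295638 -0.2382066 ] res 0.0034447100904624996
top [ 0.58259621 -0.23895309  0.11074295] 21 [ 0.58854724 -0.23373208  0.11527027] [ 0.57728667 -0.24438056  0.10558165]
[0.43997967 0.27588224 0.1232137 ] [ 3.14069185e+00 -6.79522484e-04  1.57628537e+00] [ 0.61226026 -0.41406556  0.37146351]
```

Emit:
send_rows(
  moves=[
    [0,0,0,-0.02,0.011,0,-0.3],
    [0,0,0,-0.02,0.012,0,-0.3],
    [0,0,0,-0.0214,0.0115,0,-0.3],
    [0,0,0,0,0,0.012,-0.3],
    [0,0,0,0,0,0.02,-0.3],
    [0,0,0,0,0,0.01,-0.3],
    [0,0,0,0,0,0.004,-0.3],
    [0,0,0,0,0,0,-0.3],
  ],
)

```text
clock: 3.3
tool_pos: [0.4741, 0.2147, 0.0763]
ee_rot: [-3.141, 0.0, 1.577]
ft_force: [-0.4, -0.4, 0.3]
grip_width: 0.0566
grasp_force: 0.0
```

```bash
python3 - <<'E'
from h import *
for n in("top","scene"):
    p,d=capture(n);cv2.imwrite(f"pics/{n}1.png",p[:,:,::-1])
t=cv2.imread("pics/top1.png");s=cv2.imread("pics/scene1.png")
a=cv2.resize(t[190:280,170:260],(400,400),interpolation=cv2.INTER_CUBIC);b=cv2.resize(s[160:250,385:475],(400,400),interpolation=cv2.INTER_CUBIC)
cv2.imwrite("pics/crop2.png",np.hstack([a,b]));s=sense();print(s["tool_pos"],s["ft_force"])
E
```

```text
[0.47457823 0.2147978  0.07689985] [ 0.03834148  0.05463302 -0.03439013]
```

View pics/crop2.png

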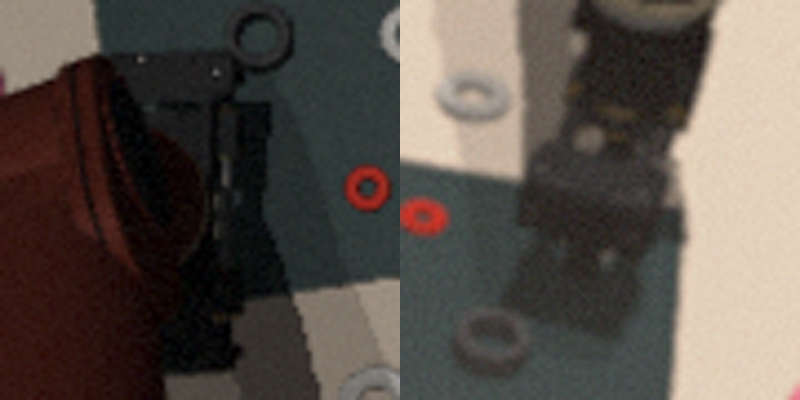

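The gripper body hides the spacer in both views: top crop centre about (215,225), scene crop around (585,250). The roller and gasket are clear of the fingers. I'll close now.

Emit:
send_rows(
  moves=[
    [0,0,0,0,0,0,1],
    [0,0,0,0,0,0,1],
    [0,0,0,0,0,0,1],
    [0,0,0,0,0,0,1],
    [0,0,0,0,0,0,1],
    [0,0,0,0,0,0,1],
    [0,0,0,0,0,0,1],
    [0,0,0,0,0,0,1],
  ],
)

```text
clock: 4.2
tool_pos: [0.4744, 0.2144, 0.0764]
ee_rot: [3.141, -0.0, 1.576]
ft_force: [-0.2, -0.8, 3.6]
grip_width: 0.0318
grasp_force: 30.0
```

Emit:
send_rows(
  moves=[
    [0,0,0,0,0,-0.02,1],
    [0,0,0,0,0,-0.04,1],
    [0,0,0,-0.02,0.005,-0.04,1],
    [0,0,0,-0.04,0.01,-0.03,1],
    [0,0,0,-0.04,0.01,0,1],
    [0,0,0,-0.04,0.01,0,1],
    [0,0,0,-0.04,0.01,0,1],
    [0,0,0,-0.04,0.01,0,1],
  ],
)

```text
clock: 5.0
tool_pos: [0.5303, -0.0061, 0.2057]
ee_rot: [3.141, -0.0, 1.577]
ft_force: [0.6, 0.1, 0.4]
grip_width: 0.0315
grasp_force: 30.0
```

Emit:
send_rows(
  moves=[
    [0,0,0,-0.04,0.01,0,1],
    [0,0,0,-0.04,0.01,0,1],
    [0,0,0,-0.04,0.01,0,1],
    [0,0,0,-0.04,0.01,0,1],
    [0,0,0,-0.04,0.01,0,1],
    [0,0,0,-0.03,0.01,0,1],
    [0,0,0,0,0,0,1],
    [0,0,0,0,0,0,1],
  ],
)

```text
clock: 5.8
tool_pos: [0.5912, -0.235, 0.205]
ee_rot: [-3.14, 0.0, 1.575]
ft_force: [-0.1, 1.4, -1.3]
grip_width: 0.0313
grasp_force: 30.0
```

Emit:
send_rows(
  moves=[
    [0,0,0,-0.0035,-0.0084,0,1],
    [0,0,0,0,0,0,1],
    [0,0,0,0,0,0,1],
    [0,0,0,0,0,0,1],
    [0,0,0,0,0,0,1],
    [0,0,0,0,0,0,1],
    [0,0,0,0,0,0,1],
    [0,0,0,0,0,0,1],
  ],
)

```text
clock: 6.6
tool_pos: [0.5832, -0.2378, 0.2057]
ee_rot: [-3.142, 0.0, 1.576]
ft_force: [-0.2, 0.6, -0.4]
grip_width: 0.0316
grasp_force: 30.0
```

```bash
python3 - <<'E'
from h import *
p,d=capture("scene");cv2.imwrite("pics/scene2.png",p[:,:,::-1]);s=p[:,:,::-1]
q,d=capture("top");t=q[:,:,::-1]
cv2.imwrite("pics/crop3.png",np.hstack([cv2.resize(s[120:210,220:310],(400,400),interpolation=cv2.INTER_CUBIC),cv2.resize(t[155:245,330:420],(400,400),interpolation=cv2.INTER_CUBIC)]));z=sense();print(z["tool_pos"],z["ft_force"],z["moment"])
E
```

```text
[ 0.58319913 -0.23780374  0.20566379] [-0.64840305 -0.3195053  -0.42530217] [-0.10588745  0.05379142 -0.0195295 ]
```

View pics/crop3.png

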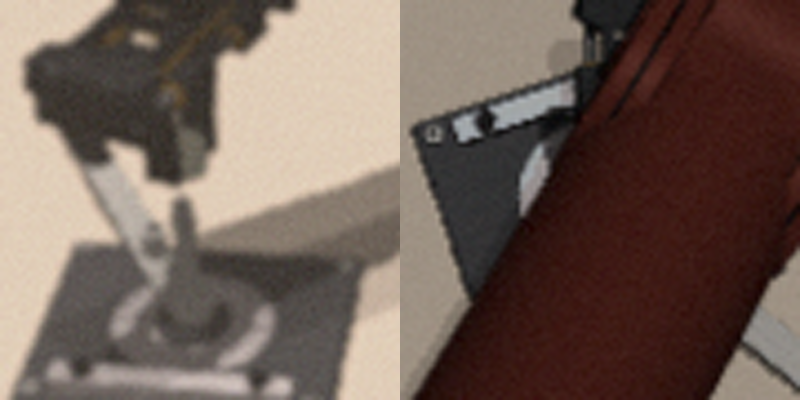

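The scene crop shows the spacer at (190,150) sitting above the nose at (180,200), roughly in line. I'll feel downward.

Emit:
send_rows(
  moves=[
    [0,0,0,-0.0007,0,0.006,1],
    [0,0,0,0,0,0.006,1],
    [0,0,0,0,0,0.005,1],
    [0,0,0,0,0,0.001,1],
    [0,0,0,0,0,0.001,1],
    [0,0,0,0,0,0.001,1],
    [0,0,0,0,0,0.001,1],
    [0,0,0,0,0,0,1],
  ],
)

```text
clock: 7.5
tool_pos: [0.5832, -0.2385, 0.1847]
ee_rot: [3.142, 0.0, 1.576]
ft_force: [-0.4, -0.8, -0.3]
grip_width: 0.0315
grasp_force: 30.0
```

Emit:
send_rows(
  moves=[
    [0,0,0,0,0,0.0005,1],
    [0,0,0,0,0,0.0005,1],
    [0,0,0,0,0,0.0005,1],
    [0,0,0,0,0,0.0005,1],
    [0,0,0,0,0,0,1],
    [0,0,0,0,0,0,1],
    [0,0,0,0,0,0,1],
    [0,0,0,0,0,0,1],
  ],
)

```text
clock: 8.3
tool_pos: [0.5832, -0.2385, 0.1827]
ee_rot: [3.142, 0.0, 1.576]
ft_force: [-0.6, -0.3, 0.6]
grip_width: 0.032
grasp_force: 30.0
```

Emit:
send_rows(
  moves=[
    [0,0,0,0,0,0.001,1],
    [0,0,0,0,0,0.001,1],
    [0,0,0,0,0,0.001,1],
    [0,0,0,0,0,0.001,1],
    [0,0,0,0,0,0.001,1],
    [0,0,0,0,0,0.001,1],
    [0,0,0,0,0,0.001,1],
    [0,0,0,0,0,0,1],
  ],
)

```text
clock: 9.1
tool_pos: [0.5832, -0.2385, 0.1756]
ee_rot: [3.142, 0.0, 1.576]
ft_force: [1.0, 0.1, -0.4]
grip_width: 0.0313
grasp_force: 30.0
```

Emit:
send_rows(
  moves=[
    [0,0,0,0,0,0.001,1],
    [0,0,0,0,0,0.001,1],
    [0,0,0,0,0,0.001,1],
    [0,0,0,0,0,0.001,1],
    [0,0,0,0,0,0,1],
    [0,0,0,0,0,0,1],
    [0,0,0,0,0,0,1],
    [0,0,0,0,0,0,1],
  ],
)

```text
clock: 9.9
tool_pos: [0.5832, -0.2384, 0.1717]
ee_rot: [3.142, 0.0, 1.576]
ft_force: [0.6, -0.2, -2.1]
grip_width: 0.0315
grasp_force: 30.0
```

Emit:
send_rows(
  moves=[
    [0,0,0,0,0,0.0015,1],
    [0,0,0,0,0,0.0015,1],
    [0,0,0,0,0,0.0015,1],
    [0,0,0,0,0,0.0015,1],
    [0,0,0,0,0,0.0015,1],
    [0,0,0,0,0,0.0015,1],
    [0,0,0,0,0,0.0015,1],
    [0,0,0,0,0,0.0015,1],
  ],
)

```text
clock: 10.7
tool_pos: [0.5837, -0.2388, 0.1599]
ee_rot: [3.14, 0.001, 1.576]
ft_force: [5.1, -1.5, 2.4]
grip_width: 0.0316
grasp_force: 30.0
```

Emit:
send_rows(
  moves=[
    [0,0,0,0,0,0.002,1],
    [0,0,0,0,0,0.002,1],
    [0,0,0,0,0,0.002,1],
    [0,0,0,0,0,0.002,1],
    [0,0,0,0,0,0.002,1],
    [0,0,0,0,0,0.002,1],
    [0,0,0,0,0,0.002,1],
    [0,0,0,0,0,0.002,1],
  ],
)

```text
clock: 11.5
tool_pos: [0.5832, -0.2384, 0.1434]
ee_rot: [-3.141, 0.0, 1.576]
ft_force: [4.7, -0.3, 0.3]
grip_width: 0.0318
grasp_force: 30.0
```

Emit:
send_rows(
  moves=[
    [0,0,0,0,0.0005,0.002,1],
    [0,0,0,0,0.0005,0.002,1],
    [0,0,0,0,0,0.002,1],
    [0,0,0,0,0,0.002,1],
    [0,0,0,0,0,0.001,1],
    [0,0,0,0,0,0,1],
    [0,0,0,0,0,0,1],
    [0,0,0,0,0,0,1],
  ],
)

```text
clock: 12.3
tool_pos: [0.5842, -0.2385, 0.1348]
ee_rot: [3.142, 0.0, 1.576]
ft_force: [-0.4, 0.3, 0.3]
grip_width: 0.032
grasp_force: 30.0
```

Emit:
send_rows(
  moves=[
    [0,0,0,0,0,0,-0.3],
    [0,0,0,0,0,0,-0.3],
    [0,0,0,0,0,0,-0.3],
    [0,0,0,0,0,0,-0.3],
    [0,0,0,0,0,-0.02,-0.3],
    [0,0,0,0,0,-0.04,-0.3],
    [0,0,0,0,0,-0.02,-0.3],
    [0,0,0,0.03,0,0,-0.3],
  ],
)

```text
clock: 13.1
tool_pos: [0.5843, -0.2134, 0.2186]
ee_rot: [3.136, 0.004, 1.57]
ft_force: [-0.4, -0.2, 0.8]
grip_width: 0.0565
grasp_force: 0.0
```

Emit:
send_rows(
  moves=[
    [0,0,0,0.04,0.002,0,-0.3],
    [0,0,0,0.04,0.002,0,-0.3],
    [0,0,0,0.04,0.002,0,-0.3],
    [0,0,0,0.04,0.002,0,-0.3],
    [0,0,0,0.04,0,0,-0.3],
    [0,0,0,0.04,0,0.01,-0.3],
    [0,0,0,0.04,0,0.03,-0.3],
    [0,0,0,0.014,0,0.02,-0.3],
  ],
)

```text
clock: 13.9
tool_pos: [0.5897, 0.0911, 0.1532]
ee_rot: [-3.141, -0.002, 1.582]
ft_force: [-0.5, 0.9, 1.1]
grip_width: 0.0566
grasp_force: 0.0
```

```bash
cat >> h.py <<'E'
def cloud(box):
    p,D=capture("top");c=camera_info("top");E=np.array(c["extrinsics"]);u0,v0,u1,v1=box
    v,u=np.mgrid[v0:v1,u0:u1];z=D[v,u]
    return p,np.stack([(u-c["cx"])/c["fx"]*z,(v-c["cy"])/c["fy"]*z,z],-1)@E[:3,:3].T+E[:3,3]
E
python3 - <<'E'
from h import *
p,X=cloud((360,180,395,215));cv2.imwrite("pics/top3.png",p[:,:,::-1])
H=X[...,2]
for lo,hi in((.03,.05),(.05,.07),(.07,.1),(.1,.125)):
    k=(H>lo)&(H<hi);print(lo,k.sum(),X[k].mean(0) if k.any() else '',np.median(H[k]) if k.any() else '')
s=sense();print(s["tool_pos"],s["ft_force"],s["grip_width"])
E
```

```text
0.03 40 [ 0.57710189 -0.23616036  0.03936522] 0.03969261681526859
0.05 65 [ 0.58062742 -0.23545217  0.05712627] 0.05696565456354663
0.07 11 [ 0.5788787  -0.23508377  0.08910009] 0.0909886878642936
0.1 25 [ 0.58221479 -0.23823594  0.10971503] 0.11075813473119656
[0.58818052 0.091735   0.15009933] [-2.13918672  2.13250673 -2.59436857] 0.05649314355522084
```

Emit:
send_rows(
  moves=[
    [0,0,0,-0.006,0.004,0,-0.3],
    [0,0,0,0,0,0.02,-0.3],
    [0,0,0,0,0,0.025,-0.3],
    [0,0,0,0,0,0.02,-0.3],
    [0,0,0,0,0,0.005,-0.3],
    [0,0,0,0,0,0.002,-0.3],
    [0,0,0,0,0,0,-0.3],
    [0,0,0,0,0,0,-0.3],
  ],
)

```text
clock: 14.75
tool_pos: [0.5953, 0.0792, 0.084]
ee_rot: [3.14, -0.0, 1.576]
ft_force: [-0.1, 0.4, 0.3]
grip_width: 0.0566
grasp_force: 0.0
```

Emit:
send_rows(
  moves=[
    [0,0,0,0.0063,-0.0033,0.002,-0.3],
    [0,0,0,0,0,0.004,-0.3],
    [0,0,0,0,0,0.003,-0.3],
    [0,0,0,0,0,0.0012,-0.3],
    [0,0,0,0,0,0,-0.3],
    [0,0,0,0,0,0,1],
    [0,0,0,0,0,0,1],
    [0,0,0,0,0,0,1],
  ],
)

```text
clock: 15.55
tool_pos: [0.5916, 0.086, 0.0732]
ee_rot: [3.141, -0.001, 1.576]
ft_force: [-2.3, 0.2, 7.6]
grip_width: 0.0401
grasp_force: 5.0
```

Emit:
send_rows(
  moves=[
    [0,0,0,0,0,0,1],
    [0,0,0,0,0,0,1],
    [0,0,0,0,0,0,1],
    [0,0,0,0,0,0,1],
    [0,0,0,0,0,0,1],
    [0,0,0,0,0,0,1],
    [0,0,0,0,0,0,1],
    [0,0,0,0,0,0,1],
  ],
)

```text
clock: 16.35
tool_pos: [0.5916, 0.086, 0.0732]
ee_rot: [3.141, -0.001, 1.576]
ft_force: [-2.3, 1.3, 8.1]
grip_width: 0.0385
grasp_force: 31.3
```

Emit:
send_rows(
  moves=[
    [0,0,0,0,0,-0.01,1],
    [0,0,0,0,0,-0.03,1],
    [0,0,0,0,0,-0.04,1],
    [0,0,0,-0.02,0,-0.03,1],
    [0,0,0,-0.04,-0.001,-0.012,1],
    [0,0,0,-0.04,-0.001,0,1],
    [0,0,0,-0.04,-0.001,0,1],
    [0,0,0,-0.04,-0.001,0,1],
  ],
)

```text
clock: 17.15
tool_pos: [0.5878, -0.0956, 0.1951]
ee_rot: [3.141, -0.0, 1.577]
ft_force: [0.9, -0.3, -0.1]
grip_width: 0.0382
grasp_force: 30.0
```

Emit:
send_rows(
  moves=[
    [0,0,0,-0.04,-0.001,0,1],
    [0,0,0,-0.04,-0.001,0,1],
    [0,0,0,-0.04,-0.001,0,1],
    [0,0,0,-0.0225,-0.001,0,1],
    [0,0,0,0,0,0,1],
    [0,0,0,0,0,0,1],
    [0,0,0,0,0,0,1],
    [0,0,0,0,0,0,1],
  ],
)

```text
clock: 17.95
tool_pos: [0.5853, -0.235, 0.1944]
ee_rot: [-3.142, -0.001, 1.579]
ft_force: [0.3, -0.0, -0.9]
grip_width: 0.0384
grasp_force: 30.0
```

Emit:
send_rows(
  moves=[
    [0,0,0,-0.0035,-0.001,0,1],
    [0,0,0,0,0,0.005,1],
    [0,0,0,0,0,0.004,1],
    [0,0,0,0,0,0.001,1],
    [0,0,0,0,0,0.001,1],
    [0,0,0,0,0,0.001,1],
    [0,0,0,0,0,0.001,1],
    [0,0,0,0,0,0,1],
  ],
)

```text
clock: 18.75
tool_pos: [0.5839, -0.2402, 0.1814]
ee_rot: [-3.142, 0.0, 1.576]
ft_force: [-0.3, 0.1, -1.3]
grip_width: 0.0383
grasp_force: 30.0
```

Emit:
send_rows(
  moves=[
    [0,0,0,0,0,0.001,1],
    [0,0,0,0,0,0.001,1],
    [0,0,0,0,0,0.001,1],
    [0,0,0,0,0,0.001,1],
    [0,0,0,0,0,0,1],
    [0,0,0,0,0,0,1],
    [0,0,0,0,0,0,1],
    [0,0,0,0,0,0,1],
  ],
)

```text
clock: 19.55
tool_pos: [0.5839, -0.2402, 0.1775]
ee_rot: [3.142, 0.0, 1.576]
ft_force: [-0.1, 0.3, -1.3]
grip_width: 0.0384
grasp_force: 30.0
```

Emit:
send_rows(
  moves=[
    [0,0,0,0.0016,0,0,1],
    [0,0,0,0,0,0.001,1],
    [0,0,0,0,0,0.001,1],
    [0,0,0,0,0,0.001,1],
    [0,0,0,0,0,0.001,1],
    [0,0,0,0,0,0.001,1],
    [0,0,0,0,0,0.001,1],
    [0,0,0,0,0,0,1],
  ],
)

```text
clock: 20.35
tool_pos: [0.5838, -0.2386, 0.1713]
ee_rot: [-3.141, -0.0, 1.576]
ft_force: [0.1, 0.5, 0.3]
grip_width: 0.0384
grasp_force: 30.0
```

Emit:
send_rows(
  moves=[
    [0,0,0,0,0,0.001,1],
    [0,0,0,0,0,0.001,1],
    [0,0,0,0,0,0.001,1],
    [0,0,0,0,0,0.001,1],
    [0,0,0,0,0,0.001,1],
    [0,0,0,0,0,0.001,1],
    [0,0,0,0,0,0,1],
    [0,0,0,0,0,0,1],
  ],
)

```text
clock: 21.15
tool_pos: [0.5841, -0.2386, 0.1656]
ee_rot: [3.141, 0.0, 1.576]
ft_force: [0.8, -0.3, -1.0]
grip_width: 0.0379
grasp_force: 30.0
```

Emit:
send_rows(
  moves=[
    [0,0,0,0,0,0.0015,1],
    [0,0,0,0,0,0.0015,1],
    [0,0,0,0,0,0.0015,1],
    [0,0,0,0,0,0.0015,1],
    [0,0,0,0,0,0.0015,1],
    [0,0,0,0,0,0.0015,1],
    [0,0,0,0,0,0.0015,1],
    [0,0,0,0,0,0.0015,1],
  ],
)

```text
clock: 21.95
tool_pos: [0.5834, -0.2383, 0.1529]
ee_rot: [-3.14, -0.001, 1.576]
ft_force: [2.6, 0.1, 0.8]
grip_width: 0.0382
grasp_force: 30.0
```

Emit:
send_rows(
  moves=[
    [0,0,0,0,0,0.0015,1],
    [0,0,0,0,0,0.0015,1],
    [0,0,0,0,0,0.0015,1],
    [0,0,0,0,0,0.0015,1],
    [0,0,0,0,0,0.0015,1],
    [0,0,0,0,0,0.0015,1],
    [0,0,0,0,0,0.0015,1],
    [0,0,0,0,0,0,1],
  ],
)

```text
clock: 22.75
tool_pos: [0.5838, -0.2385, 0.1427]
ee_rot: [-3.141, -0.0, 1.576]
ft_force: [-0.1, -0.7, -0.5]
grip_width: 0.0382
grasp_force: 30.0
```

Emit:
send_rows(
  moves=[
    [0,0,0,0,0,0,-0.3],
    [0,0,0,0,0,0,-0.3],
    [0,0,0,0,0,0,-0.3],
    [0,0,0,0,0,0,-0.3],
    [0,0,0,0,0,-0.02,-0.3],
    [0,0,0,0,0,-0.04,-0.3],
    [0,0,0,0,0,-0.01,-0.3],
    [0,0,0,0.026,-0.0115,0,-0.3],
  ],
)

```text
clock: 23.55
tool_pos: [0.5732, -0.2161, 0.2155]
ee_rot: [3.137, 0.003, 1.572]
ft_force: [0.1, 0.1, -0.1]
grip_width: 0.0564
grasp_force: 0.0
```

Emit:
send_rows(
  moves=[
    [0,0,0,0.04,-0.012,0,-0.3],
    [0,0,0,0.04,-0.012,0,-0.3],
    [0,0,0,0.04,-0.012,0,-0.3],
    [0,0,0,0.04,-0.012,0,-0.3],
    [0,0,0,0.04,-0.012,0.01,-0.3],
    [0,0,0,0.04,-0.01,0.03,-0.3],
    [0,0,0,0,0,0.03,-0.3],
    [0,0,0,0,0,0,-0.3],
  ],
)

```text
clock: 24.35
tool_pos: [0.4987, 0.0272, 0.1406]
ee_rot: [-3.136, 0.001, 1.579]
ft_force: [-0.6, -0.2, 0.5]
grip_width: 0.0565
grasp_force: 0.0
```

Emit:
send_rows(
  moves=[
    [0,0,0,0,0,0,-0.3],
    [0,0,0,0,0,0,-0.3],
    [0,0,0,0,0,0,-0.3],
    [0,0,0,0,0,0,-0.3],
    [0,0,0,0,0,0,-0.3],
    [0,0,0,0,0,0,-0.3],
    [0,0,0,0,0,0,-0.3],
    [0,0,0,0,0,0,-0.3],
  ],
)

```text
clock: 25.15
tool_pos: [0.5011, 0.0262, 0.1436]
ee_rot: [-3.142, 0.0, 1.576]
ft_force: [-0.4, -0.2, 0.5]
grip_width: 0.0562
grasp_force: 0.0
```

```bash
python3 - <<'E'
from h import *
p,X=cloud((360,180,395,215));cv2.imwrite("pics/top4.png",p[:,:,::-1])
H=X[...,2]
for lo,hi in((.03,.048),(.048,.06),(.06,.072),(.072,.1),(.1,.125)):
    k=(H>lo)&(H<hi);print(lo,k.sum(),X[k].mean(0) if k.any() else '',np.median(H[k]) if k.any() else '')
s=sense();print(s["tool_pos"],s["ft_force"],s["grip_width"])
s=capture("scene")[0][:,:,::-1]
cv2.imwrite("pics/crop4.png",np.hstack([cv2.resize(s[150:215,230:295],(400,400),interpolation=cv2.INTER_CUBIC),cv2.resize(p[:,:,::-1][165:230,345:410],(400,400),interpolation=cv2.INTER_CUBIC)]))
E
```

```text
0.03 13 [ 0.56748364 -0.24617388  0.03726472] 0.03717147768564244
0.048 14 [ 0.57754606 -0.23918681  0.05768651] 0.05891704856977131
0.06 107 [ 0.57995172 -0.23707948  0.06455665] 0.06447314159799666
0.072 10 [ 0.57906582 -0.23495247  0.09096186] 0.09484926068186816
0.1 24 [ 0.58236888 -0.2382892   0.10835085] 0.10990695371604275
[0.50109571 0.02617565 0.14353404] [-0.52370066  0.5626684   0.12033289] 0.056638176009372876
```

View pics/crop4.png

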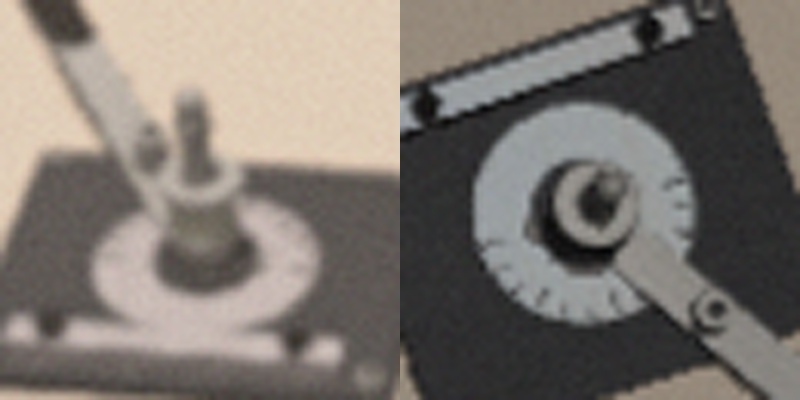

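The scene crop shows the washer lying flat on the spacer, rim at (200,178). The measured washer top is at z = 0.0645, so it is home. Next is the bushing.

Emit:
send_rows(
  moves=[
    [0,0,0,0.0013,0.0014,0.01,-0.3],
    [0,0,0,0,0,0.02,-0.3],
    [0,0,0,0,0,0.02,-0.3],
    [0,0,0,0,0,0.01,-0.3],
    [0,0,0,0,0,0.004,-0.3],
    [0,0,0,0,0,0.001,-0.3],
    [0,0,0,0,0,0.0005,-0.3],
    [0,0,0,0,0,0,-0.3],
  ],
)

```text
clock: 26.05
tool_pos: [0.503, 0.0276, 0.0787]
ee_rot: [3.141, -0.0, 1.576]
ft_force: [-0.4, -0.3, -0.2]
grip_width: 0.0565
grasp_force: 0.0
```

Emit:
send_rows(
  moves=[
    [0,0,0,0,0,0,1],
    [0,0,0,0,0,0,1],
    [0,0,0,0,0,0,1],
    [0,0,0,0,0,0,1],
    [0,0,0,0,0,0,1],
    [0,0,0,0,0,0,1],
    [0,0,0,0,0,0,1],
    [0,0,0,0,0,0,1],
  ],
)

```text
clock: 26.85
tool_pos: [0.5027, 0.0275, 0.0782]
ee_rot: [3.141, -0.0, 1.576]
ft_force: [-0.3, 1.3, 2.8]
grip_width: 0.032
grasp_force: 30.0
```

Emit:
send_rows(
  moves=[
    [0,0,0,0,0,-0.01,1],
    [0,0,0,0,0,-0.03,1],
    [0,0,0,0,0,-0.04,1],
    [0,0,0,-0.016,0.005,-0.03,1],
    [0,0,0,-0.035,0.011,-0.014,1],
    [0,0,0,-0.035,0.011,0,1],
    [0,0,0,-0.035,0.011,0,1],
    [0,0,0,-0.035,0.011,0,1],
  ],
)

```text
clock: 27.65
tool_pos: [0.5524, -0.1295, 0.2027]
ee_rot: [3.141, -0.0, 1.577]
ft_force: [0.3, 0.2, -2.2]
grip_width: 0.0316
grasp_force: 30.0
```

Emit:
send_rows(
  moves=[
    [0,0,0,-0.035,0.011,0,1],
    [0,0,0,-0.035,0.011,0,1],
    [0,0,0,-0.03,0.01,0,1],
    [0,0,0,-0.01,0,0,1],
    [0,0,0,0,0,0,1],
    [0,0,0,0,0,0,1],
    [0,0,0,0,0,0,1],
    [0,0,0,0,0,0,1],
  ],
)

```text
clock: 28.45
tool_pos: [0.5852, -0.2364, 0.2022]
ee_rot: [3.142, -0.001, 1.578]
ft_force: [-0.4, -0.1, -1.8]
grip_width: 0.032
grasp_force: 30.0
```

Emit:
send_rows(
  moves=[
    [0,0,0,0,0,0,1],
    [0,0,0,0,0,0,1],
    [0,0,0,0,0,0,1],
    [0,0,0,0,0,0,1],
    [0,0,0,0,0,0,1],
    [0,0,0,0,0,0,1],
    [0,0,0,0,0,0,1],
    [0,0,0,0,0,0,1],
  ],
)

```text
clock: 29.25
tool_pos: [0.585, -0.2381, 0.2021]
ee_rot: [-3.142, 0.0, 1.576]
ft_force: [0.2, -0.7, -1.0]
grip_width: 0.0319
grasp_force: 30.0
```

Emit:
send_rows(
  moves=[
    [0,0,0,0,-0.001,0.003,1],
    [0,0,0,0,0,0.005,1],
    [0,0,0,0,0,0.004,1],
    [0,0,0,0,0,0.001,1],
    [0,0,0,0,0,0.001,1],
    [0,0,0,0,0,0.001,1],
    [0,0,0,0,0,0,1],
    [0,0,0,0,0,0,1],
  ],
)

```text
clock: 30.05
tool_pos: [0.5841, -0.2381, 0.1872]
ee_rot: [3.141, 0.0, 1.576]
ft_force: [-0.5, 0.3, -1.5]
grip_width: 0.0318
grasp_force: 30.0
```

Emit:
send_rows(
  moves=[
    [0,0,0,0,0,0.0005,1],
    [0,0,0,0,0,0.0005,1],
    [0,0,0,0,0,0.0005,1],
    [0,0,0,0,0,0.0005,1],
    [0,0,0,0,0,0,1],
    [0,0,0,0,0,0,1],
    [0,0,0,0,0,0,1],
    [0,0,0,0,0,0,1],
  ],
)

```text
clock: 30.85
tool_pos: [0.584, -0.238, 0.1851]
ee_rot: [3.142, 0.0, 1.576]
ft_force: [0.4, 0.2, -1.0]
grip_width: 0.0317
grasp_force: 30.0
```

Emit:
send_rows(
  moves=[
    [0,0,0,0,0,0.0005,1],
    [0,0,0,0,0,0.0005,1],
    [0,0,0,0,0,0.0005,1],
    [0,0,0,0,0,0.0005,1],
    [0,0,0,0,0,0,1],
    [0,0,0,0,0,0,1],
    [0,0,0,0,0,0,1],
    [0,0,0,0,0,0,1],
  ],
)

```text
clock: 31.65
tool_pos: [0.584, -0.2381, 0.1831]
ee_rot: [3.141, 0.0, 1.576]
ft_force: [1.2, -1.1, -2.0]
grip_width: 0.0318
grasp_force: 30.0
```

Bushing bottom is at about 0.108, below the nose top, with no contact yet.

Emit:
send_rows(
  moves=[
    [0,0,0,0,0,0.0005,1],
    [0,0,0,0,0,0.0005,1],
    [0,0,0,0,0,0.0005,1],
    [0,0,0,0,0,0.0005,1],
    [0,0,0,0,0,0.0005,1],
    [0,0,0,0,0,0.0005,1],
    [0,0,0,0,0,0,1],
    [0,0,0,0,0,0,1],
  ],
)

```text
clock: 32.45
tool_pos: [0.5842, -0.2383, 0.1802]
ee_rot: [3.141, 0.001, 1.576]
ft_force: [2.1, -3.2, -0.3]
grip_width: 0.0318
grasp_force: 30.0
```

Emit:
send_rows(
  moves=[
    [0,0,0,0,0,0.0005,1],
    [0,0,0,0,0,0.0005,1],
    [0,0,0,0,0,0.0005,1],
    [0,0,0,0,0,0.0005,1],
    [0,0,0,0,0,0,1],
    [0,0,0,0,0,0,1],
    [0,0,0,0,0,0,1],
    [0,0,0,0,0,0,1],
  ],
)

```text
clock: 33.25
tool_pos: [0.5842, -0.2383, 0.1782]
ee_rot: [3.141, 0.001, 1.576]
ft_force: [4.2, -4.5, 1.0]
grip_width: 0.0318
grasp_force: 30.0
```

Emit:
send_rows(
  moves=[
    [0,0,0,-0.0007,0.0006,0,1],
    [0,0,0,0,0,0,1],
    [0,0,0,0,0,0,1],
    [0,0,0,0,0,0.0005,1],
    [0,0,0,0,0,0.0005,1],
    [0,0,0,0,0,0.0005,1],
    [0,0,0,0,0,0,1],
    [0,0,0,0,0,0,1],
  ],
)

```text
clock: 34.05
tool_pos: [0.5845, -0.2386, 0.1764]
ee_rot: [-3.141, -0.0, 1.576]
ft_force: [1.9, -1.0, -1.7]
grip_width: 0.032
grasp_force: 30.0
```

Emit:
send_rows(
  moves=[
    [0,0,0,-0.0002,0.0003,0.0007,1],
    [0,0,0,0,0,0.0007,1],
    [0,0,0,0,0,0.0007,1],
    [0,0,0,0,0,0.0007,1],
    [0,0,0,0,0,0.0007,1],
    [0,0,0,0,0,0,1],
    [0,0,0,0,0,0,1],
    [0,0,0,0,0,0,1],
  ],
)

```text
clock: 34.85
tool_pos: [0.5848, -0.2389, 0.173]
ee_rot: [-3.141, -0.0, 1.576]
ft_force: [0.1, -0.7, -0.8]
grip_width: 0.0316
grasp_force: 30.0
```

Emit:
send_rows(
  moves=[
    [0,0,0,0,0,0.001,1],
    [0,0,0,0,0,0.001,1],
    [0,0,0,0,0,0.001,1],
    [0,0,0,0,0,0.001,1],
    [0,0,0,0,0,0,1],
    [0,0,0,0,0,0,1],
    [0,0,0,0,0,0,1],
    [0,0,0,0,0,0,1],
  ],
)

```text
clock: 35.65
tool_pos: [0.5853, -0.2393, 0.1696]
ee_rot: [3.14, 0.0, 1.576]
ft_force: [0.4, -1.4, 4.9]
grip_width: 0.0319
grasp_force: 30.0
```

Emit:
send_rows(
  moves=[
    [0,0,0,0,0,0.001,1],
    [0,0,0,0,0,0.001,1],
    [0,0,0,0,0,0.001,1],
    [0,0,0,0,0,0.001,1],
    [0,0,0,0,0,0,1],
    [0,0,0,0,0,0,1],
    [0,0,0,0,0,0,1],
    [0,0,0,0,0,0,1],
  ],
)

```text
clock: 36.45
tool_pos: [0.5848, -0.2389, 0.1647]
ee_rot: [-3.141, 0.0, 1.576]
ft_force: [2.5, -3.6, -2.3]
grip_width: 0.0317
grasp_force: 30.0
```

Emit:
send_rows(
  moves=[
    [0,0,0,-0.0004,0.0003,0.001,1],
    [0,0,0,0,0,0.001,1],
    [0,0,0,0,0,0.0015,1],
    [0,0,0,0,0,0.0015,1],
    [0,0,0,0,0,0.0015,1],
    [0,0,0,0,0,0.0015,1],
    [0,0,0,0,0,0.0015,1],
    [0,0,0,0,0,0.0015,1],
  ],
)

```text
clock: 37.25
tool_pos: [0.5852, -0.2393, 0.1539]
ee_rot: [-3.142, -0.0, 1.576]
ft_force: [0.4, -0.2, 2.8]
grip_width: 0.0315
grasp_force: 30.0
```

Emit:
send_rows(
  moves=[
    [0,0,0,0,0,0.001,1],
    [0,0,0,0,0,0.001,1],
    [0,0,0,0,0,0.001,1],
    [0,0,0,0,0,0.001,1],
    [0,0,0,0,0,0.001,1],
    [0,0,0,0,0,0.001,1],
    [0,0,0,0,0,0.001,1],
    [0,0,0,0,0,0.001,1],
  ],
)

```text
clock: 38.05
tool_pos: [0.5852, -0.2393, 0.146]
ee_rot: [-3.142, 0.0, 1.576]
ft_force: [-0.4, -0.9, 2.2]
grip_width: 0.0318
grasp_force: 30.0
```

Emit:
send_rows(
  moves=[
    [0,0,0,0,0,0.0007,1],
    [0,0,0,0,0,0.0007,1],
    [0,0,0,0,0,0.0007,1],
    [0,0,0,0,0,0.0007,1],
    [0,0,0,0,0,0.0007,1],
    [0,0,0,0,0,0.0005,1],
    [0,0,0,0,0,0,1],
    [0,0,0,0,0,0,1],
  ],
)

```text
clock: 38.85
tool_pos: [0.5849, -0.2391, 0.1413]
ee_rot: [-3.141, -0.0, 1.576]
ft_force: [2.2, -1.0, -6.1]
grip_width: 0.0316
grasp_force: 30.0
```

Emit:
send_rows(
  moves=[
    [0,0,0,0,0,0.0003,1],
    [0,0,0,0,0,0.0003,1],
    [0,0,0,0,0,0.0003,1],
    [0,0,0,0,0,0,1],
    [0,0,0,0,0,0,1],
    [0,0,0,0,0,0,1],
    [0,0,0,0,0,0,1],
    [0,0,0,0,0,0,1],
  ],
)

```text
clock: 39.65
tool_pos: [0.5851, -0.2393, 0.141]
ee_rot: [-3.141, -0.0, 1.576]
ft_force: [-0.3, -1.4, -4.9]
grip_width: 0.0317
grasp_force: 30.0
```

Emit:
send_rows(
  moves=[
    [0,0,0,0,0,0.0003,1],
    [0,0,0,0,0,0.0003,1],
    [0,0,0,0,0,0.0003,1],
    [0,0,0,0,0,0,1],
    [0,0,0,0,0,0,1],
    [0,0,0,0,0,0,1],
    [0,0,0,0,0,0,1],
    [0,0,0,0,0,0,1],
  ],
)

```text
clock: 40.45
tool_pos: [0.5853, -0.2394, 0.1403]
ee_rot: [3.141, 0.0, 1.576]
ft_force: [0.9, -0.8, -2.1]
grip_width: 0.032
grasp_force: 30.0
```

Emit:
send_rows(
  moves=[
    [0,0,0,0,0,0.0003,1],
    [0,0,0,0,0,0.0003,1],
    [0,0,0,0,0,0.0003,1],
    [0,0,0,0,0,0,1],
    [0,0,0,0,0,0,1],
    [0,0,0,0,0,0,1],
    [0,0,0,0,0,0,1],
    [0,0,0,0,0,0,1],
  ],
)

```text
clock: 41.25
tool_pos: [0.5852, -0.2393, 0.1394]
ee_rot: [-3.142, 0.0, 1.576]
ft_force: [0.3, -1.7, -2.7]
grip_width: 0.0318
grasp_force: 30.0
```

Emit:
send_rows(
  moves=[
    [0,0,0,0,0,0.0003,1],
    [0,0,0,0,0,0.0003,1],
    [0,0,0,0,0,0.0003,1],
    [0,0,0,0,0,0,1],
    [0,0,0,0,0,0,1],
    [0,0,0,0,0,0,1],
    [0,0,0,0,0,0,1],
    [0,0,0,0,0,0,1],
  ],
)

```text
clock: 42.05
tool_pos: [0.5853, -0.2394, 0.1389]
ee_rot: [3.141, -0.0, 1.576]
ft_force: [-2.9, 0.0, 5.0]
grip_width: 0.032
grasp_force: 30.0
```

Emit:
send_rows(
  moves=[
    [0,0,0,0,0,0.0002,1],
    [0,0,0,0,0,0.0002,1],
    [0,0,0,0,0,0.0002,1],
    [0,0,0,0,0,0,1],
    [0,0,0,0,0,0,1],
    [0,0,0,0,0,0,1],
    [0,0,0,0,0,0,1],
    [0,0,0,0,0,0,1],
  ],
)

```text
clock: 42.85
tool_pos: [0.5853, -0.2394, 0.1388]
ee_rot: [3.141, -0.0, 1.576]
ft_force: [-4.9, 1.3, 10.7]
grip_width: 0.0318
grasp_force: 30.0
```

Emit:
send_rows(
  moves=[
    [0,0,0,0,-0.0004,0.0003,1],
    [0,0,0,0,0,0.0003,1],
    [0,0,0,0,0,0.0003,1],
    [0,0,0,0,0,0,1],
    [0,0,0,0,0,0,1],
    [0,0,0,0,0,0,1],
    [0,0,0,0,0,0,1],
    [0,0,0,0,0,0,1],
  ],
)

```text
clock: 43.65
tool_pos: [0.5853, -0.2395, 0.1387]
ee_rot: [3.14, -0.0, 1.576]
ft_force: [-5.5, 3.3, 16.6]
grip_width: 0.0317
grasp_force: 30.0
```

Emit:
send_rows(
  moves=[
    [0,0,0,0,0,0.0004,1],
    [0,0,0,0,0,0,1],
    [0,0,0,0,0,0,1],
    [0,0,0,0,0,0,1],
    [0,0,0,0,0,0,1],
    [0,0,0,0,0,0,1],
    [0,0,0,0,0,0,1],
    [0,0,0,0,0,0,1],
  ],
)

```text
clock: 44.45
tool_pos: [0.5853, -0.2395, 0.1387]
ee_rot: [3.14, -0.001, 1.576]
ft_force: [-7.4, 3.8, 21.6]
grip_width: 0.0321
grasp_force: 30.0
```

Emit:
send_rows(
  moves=[
    [0,0,0,0,0,0,1],
    [0,0,0,0,0,-0.0008,1],
    [0,0,0,0,-0.0003,-0.0008,1],
    [0,0,0,0,0,0,-0.3],
    [0,0,0,0,0,0,-0.3],
    [0,0,0,0,0,0,-0.3],
    [0,0,0,0,0,0,-0.3],
    [0,0,0,0,0,0,-0.3],
  ],
)

```text
clock: 45.25
tool_pos: [0.5844, -0.2393, 0.1379]
ee_rot: [-3.141, -0.0, 1.576]
ft_force: [0.5, 0.5, 0.1]
grip_width: 0.0554
grasp_force: 0.0
```

Emit:
send_rows(
  moves=[
    [0,0,0,0,0,-0.01,-0.3],
    [0,0,0,0,0,-0.03,-0.3],
    [0,0,0,0,0,-0.04,-0.3],
    [0,0,0,0.03,0,-0.02,-0.3],
    [0,0,0,0.04,0,0,-0.3],
    [0,0,0,0.04,0,0,-0.3],
    [0,0,0,0.04,0,0,-0.3],
    [0,0,0,0.04,0,0,-0.3],
  ],
)

```text
clock: 46.05
tool_pos: [0.5833, -0.048, 0.2391]
ee_rot: [3.141, -0.0, 1.576]
ft_force: [1.1, 0.3, 0.5]
grip_width: 0.0566
grasp_force: 0.0
```

Emit:
send_rows(
  moves=[
    [0,0,0,0.04,0,0,-0.3],
    [0,0,0,0.03,0,0,-0.3],
    [0,0,0,0,0,0,-0.3],
    [0,0,0,0,0,0,-0.3],
    [0,0,0,0,0,0,-0.3],
    [0,0,0,0,0,0,-0.3],
    [0,0,0,0,0,0,-0.3],
    [0,0,0,0,0,0,-0.3],
  ],
)

```text
clock: 46.85
tool_pos: [0.5831, 0.0199, 0.2382]
ee_rot: [3.142, 0.0, 1.575]
ft_force: [0.6, -0.3, 0.3]
grip_width: 0.0566
grasp_force: 0.0
```

```bash
python3 - <<'E'
from h import *
p,X=cloud((360,180,395,215));H=X[...,2]
for lo,hi in((.06,.08),(.08,.1),(.1,.125)):
    k=(H>lo)&(H<hi);print(lo,k.sum(),X[k].mean(0),np.median(H[k]))
s=sense();print(s["tool_pos"],s["ft_force"],s["grip_width"],s["clock"])
s=capture("scene")[0][:,:,::-1]
cv2.imwrite("pics/crop5.png",np.hstack([cv2.resize(s[150:215,230:295],(400,400),interpolation=cv2.INTER_CUBIC),cv2.resize(p[:,:,::-1][165:230,345:410],(400,400),interpolation=cv2.INTER_CUBIC)]))
E
```

```text
0.06 61 [ 0.57599611 -0.23338275  0.06853361] 0.06798048650828714
0.08 82 [ 0.58172249 -0.23693553  0.0900391 ] 0.09014234952394751
0.1 25 [ 0.58282365 -0.23810175  0.1092362 ] 0.10912174107457617
[0.58306256 0.02008294 0.23819124] [-0.09733762  0.11266432  1.05073845] 0.056902973792881485 46.9
```

View pics/crop5.png

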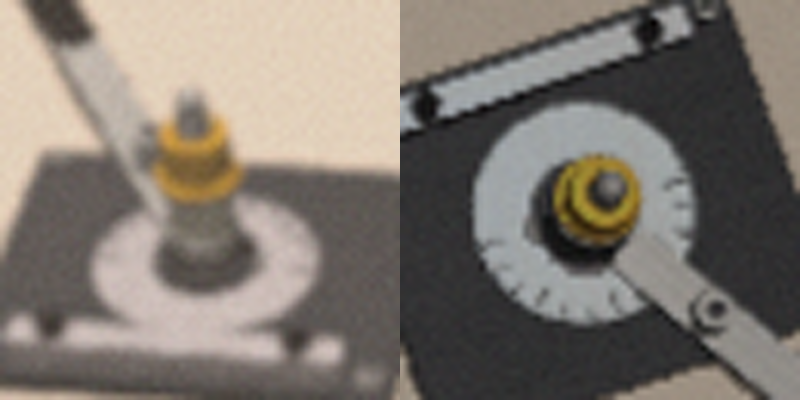

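The crop shows the bushing flange-down on the washer, flange at (198,185). Its top measures z = 0.090, against about 0.0908 expected when home, and the gripper is clear. I'll hand it in.

```bash
python3 -c "
from station import ticket
print(ticket.finish_job())"
```

```text
the job is handed in; nothing more can be done
None
```

The spacer, washer and bushing are on the post in that order and measure fully home; the stack was bedded at about 21 N for roughly 0.7 s, released, and handed in at about 47 s of the 72 s allowed.

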